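Hold the hand scanner level on the battery's barcode

ROBOT

A 6-joint arm with a two-finger parallel gripper is mounted at the origin on the work surface. World frame = base frame: x ahead of the robot, y to its left, z up, the work surface at z = 0. Lengths are in m, angles in rad, forces in N, time in s.
With the tool pointing down it reaches from about 0.25 to 0.775 m from the base axis. Payload 4 kg.
Tool frame: the origin (TCP) lies between the finger pads; the fingertips stand 14 mm ahead of it and the grasp point (between the pads) lies 5 mm behind it; z points along the fingers, y is the line along which they close (so a half turn about z gives the same grasp; the last joint's range is limited). The gripper opens to 94 mm and grips with 3 to 60 N. Pads are 16 mm wide; open, the fingers measure 119 mm over their backs; the gripper's body (75 mm by 177 mm) begins 78 mm behind the grasp point.
Start: joints at [1.176, 0.087, 1.371, -0, 1.684, -0.103], TCP at [0.158, 0.527, 0.22] pointing down, gripper open.
Joint ranges: [-3.1, 3.1], [-0.76, 2.03], [0.27, 2.55], [-1.08, 4.22], [0.17, 2.65], [-2.57, 2.57]. Speed limits (rad/s): [2.79, 2.79, 3.14, 3.14, 3.14, 3.14].

INTERFACE

Orientations are given as [roll, pitch, yaw] about the fixed x, y, z axes, in that order (R = Rz(yaw) Ry(pitch) Rx(roll)).
In Python, from bench import robot, snapshot gives the robot as it stands.
- The arm moves only by the tool carry_out, never from a script. Its argument "motion" is text: rows parted by semicolons, each of 4 numbers parted by spaces: the shift along the tool's x, y, z each as a share of 0.15 m, from -1 to 1, then the turn about the tool's z as a share of 180 degrees, from -1 to 1. A call has exactly 8 rows; each row is the pose to reach, as a shift and turn from the pose commanded when the call began, along the tool's axes at that moment, turning the shorter way round; what a row does not reach only later rows make up. A row lasts 1/10 s, in which the tool goes at most 50 mm and 8.59 degrees, less where a joint would pass 70% of its speed; a pose out of reach is approached as far as the arm can. A call with a number of a shift or a turn outside -1 to 1 is refused whole. A call with a gripper value outside its range is refused whole. "grip" is the opening, from -1 (shut) to 1 (fully open), set as the call begins (left out, the last holds). The fingers move at their own pace and stop on an object; the grip force is fixed at half the most. Time passes only in rows, so rows that repeat a pose let the fingers close, or fill a call up. It gives the time, the measured TCP pose, the force, the opening and the grip force at its end, in the units of the state.
- robot.get_obs(): the state, without advancing time (a new reading comes with each control period).
- snapshot(name): name is "scene" or "top"; returns a dict with "image" (400x640x3 uint8, red, green, blue), "fx", "fy", "cx", "cy" (pixels), "pose" (4x4, takes a point from camera to world coordinates). Camera axes: x right, y up, looking along -z (the intrinsics and any distortion apply to the point x, -y, -z); pixel columns grow to the right and rows downward; lengths in m; the calibration is good to about 2 mm. A picture is of the moment at which its call begins. There is no depth.
- robot.close_job(): hands the job in; it is judged then, once.
The state is a dict: "time": time; "joint_positions": joint angles; "qvel": joint speeds; "joint_torque": joint torques, N m; "tool_pos": TCP position; "ee_rot": TCP orientation; "wrist_force": force on the tool from outside, world axes, zero at the start; "wrist_torque": the same for the moment, N m; "width": finger opening in m; "finger_force": force on a finger pad.
Only numpy, scipy, OpenCV 4.12 (cv2) and the standard library are available. Lean on these libraries where they do the work, as an engineer would, in place of code of your own. Each camera call takes 0.05 s, during which the arm holds its last target. There are 200 camera calls.

TASK

Lift the yellow hand scanner up out of its cradle and, keeping it level and upright all the way, hold it in the air with its nose pointing squarely at the middle of the barcode label on the yellow battery, about 10 cm away from it. Do not touch the battery or its stand with the scanner, and leave the battery and the other things on the bench where they are. Finish still holding the scanner there, level, steady and aimed; it is not put down.

Things in the scene. Friction and masses are not known exactly. Their poses are not given: they have to be found in the camera images.
- scanner: Loose pistol-shaped scanner, 120-260 g: yellow head 95 long (x -35 to 60), 44 wide (y), flat sides, z 85 to 121; black handle 34 x 28 below it, z 0 to 85, red trigger. Origin: centre of the handle's underside, at first 10 mm above the bench. x: where the nose aims; z up along the handle. Scanning line at z 103. Centre of mass about x 8, z 85. Grip the head across its width from above.
- scanner_nose (a point): Centre of the scanner's black and red window at the front of the head (scanner frame 62, 0, 103 mm). Axes as the scanner's: x is the scanning direction.
- cradle: Fixed cradle: grey base 100 x 84 x 10 with a black upright socket open at the top, outside 52 x 46, inside 42 x 36 (4 mm play round the handle), rim 55 above the bench: the scanner must rise over 45 mm to come out. Origin: centre of the base's underside, on the bench; axes as the scanner's when it stands there.
- stand: Fixed blue block with white panels, 110 (x) by 180 (y), that carries the battery; its top stands 115 to 145 above the bench, differently each time. Origin 145 below the centre of its top; x and y run along its sides, z up.
- battery: Yellow battery, blue top, 65 (x) by 151 (y) by 94 (z), 2.1 kg, loose on the stand. The barcode label is on its -x face (a long side); two terminals, 14 mm high, stand along the top edge of the opposite side. Origin: centre of its underside; x points from the label face into the battery, z up.
- label (a point): Middle of the white barcode label, 70 wide by 44 high, on the battery's upright -x face, 45 above the battery's underside. Axes as the battery's: x points into the label.
- tape_roll: Bystander: brown ring of tape core, 90 outside diameter, 24 high, lying flat, loose. Origin: centre of its underside.
- circuit_board: Bystander: green circuit board 100 x 70 on four short feet, with parts up to 30 high, loose. Origin: centre of its underside.
- multimeter: Bystander: red and black multimeter 150 x 75 x 42, lying flat, loose. Origin: centre of its underside.
- screwdriver: Bystander: screwdriver about 200 long lying on the bench, loose. Origin on its underside; handle to its -x.
Mind the look-alikes: they are no part of the job. What is shaped like the scanner but orange is not meant.

How it is judged:
By the outcome, as a careful person would: the job done as asked, in the order asked, and still so for the second after the job is handed in, while the arm keeps its last pose, push and grip.
It also fails if it takes over 35 s, if anything falls off the work surface, if the arm or the gripper's body presses on something with over 40 N, if the wrist force passes 120 N, or if a joint passes its speed limit or range.

## Working session

There is one attempt and no reset: what is moved stays moved. The work goes in short steps, Python scripts to look and compute and a tool call to move; the robot and the scene stay as the last step left them, time stands still between calls to the robot, and variables do not carry over. Pictures are saved under pics/ and viewed, at most 10 in all, crops included, and the job is handed in when it is done.

Besides the shell and the picture viewer there is one more tool, called after "Call:" as name(argument=value, ...), one argument or row to a line, values as JSON. carry_out: Moves the arm, as the interface text tells. Shift numbers are shares of 0.15 m and turn numbers shares of 180 degrees, none past 1 either way. Its arguments: {"type":"object","properties":{"motion":{"type":"string"},"grip":{"type":"number"}},"required":["motion"]}

```bash
mkdir -p pics; python3 - <<'E'
from bench import robot, snapshot
import cv2,numpy as np,pickle
o=robot.get_obs(); print(o['time'],o['tool_pos'],o['ee_rot'],o['width'])
S={}
for n in("scene","top"):
    s=snapshot(n);S[n]=s;cv2.imwrite(f'pics/{n}0.png',s['image'][:,:,::-1]);print(n,[k for k in s],s['fx'],s['fy'],s['cx'],s['cy'],np.round(s['pose'],3).tolist())
pickle.dump(S,open('s0.pkl','wb'))
E
```

```text
0.0 [0.15804396 0.52625968 0.21831118] [-3.13940114e+00 -1.92747475e-04  2.84977534e+00] 0.09370542199245939
scene ['image', 'fx', 'fy', 'cx', 'cy', 'pose'] 440.8655739552756 440.8655739552756 319.9652486449507 194.96519646687818 [[-0.559, -0.645, 0.52, 1.229], [0.829, -0.433, 0.353, 0.456], [-0.002, 0.629, 0.777, 1.005], [0.0, 0.0, 0.0, 1.0]]
top ['image', 'fx', 'fy', 'cx', 'cy', 'pose'] 410.9003949985343 410.9003949985343 327.9175319379324 209.3566823425484 [[-0.024, 0.984, -0.175, 0.398], [-1.0, -0.025, -0.007, 0.044], [-0.011, 0.175, 0.985, 1.26], [0.0, 0.0, 0.0, 1.0]]
```

View pics/scene0.png

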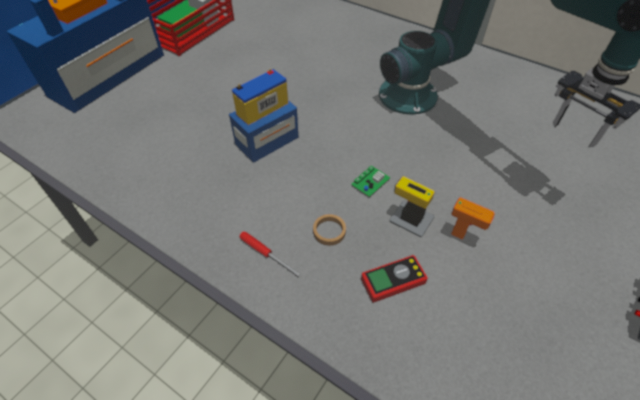

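View pics/top0.png

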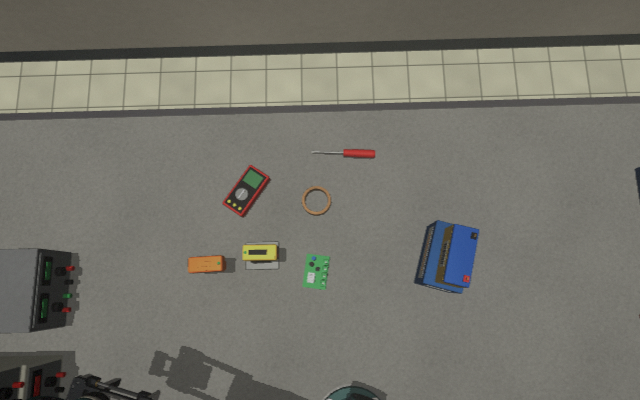

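The scene view shows the yellow scanner at (414,192), with the orange look-alike beside it at (472,215). The battery is at (260,95) and its label, at (268,102), faces the scanner's side. In the top view the scanner is at (260,253) and the battery at (450,257). I'll zoom in on both.

```bash
python3 - <<'E'
import cv2,numpy as np,pickle
S=pickle.load(open('s0.pkl','rb'))
c=lambda n,x,y,w,h:cv2.resize(S[n]['image'][y:y+h,x:x+w,::-1],(400,300),interpolation=cv2.INTER_CUBIC)
cv2.imwrite('pics/c0.png',np.vstack([np.hstack([c('scene',380,165,80,60),c('scene',220,62,100,75)]),np.hstack([c('top',225,225,80,60),c('top',400,215,100,75)])]))
E
```

```text
(no output)
```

View pics/c0.png

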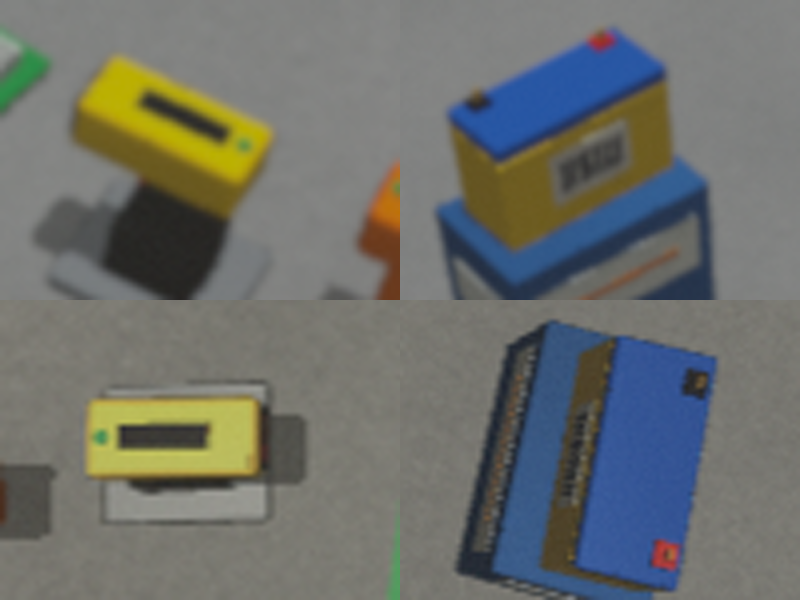

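Crop: the scanner's dark/red nose end is on the right in the top view, so it points toward -y. The label face is the -x-ish left side of the battery in the top view, with terminals on the opposite edge. I'll triangulate the corners next.

```bash
cat > h.py <<'E'
import numpy as np,cv2
def ray(s,p):
    d=np.array([(p[0]-s['cx'])/s['fx'],-(p[1]-s['cy'])/s['fy'],-1.]);P=np.array(s['pose']);d=P[:3,:3]@d
    return P[:3,3],d/np.linalg.norm(d)
def onz(s,p,z):
    o,d=ray(s,p);return o+d*(z-o[2])/d[2]
def tri(s1,p1,s2,p2):
    A=0;b=0;R=[ray(s1,p1),ray(s2,p2)]
    for o,d in R:
        M=np.eye(3)-np.outer(d,d);A=A+M;b=b+M@o
    x=np.linalg.solve(A,b);return x,max(np.linalg.norm((np.eye(3)-np.outer(d,d))@(x-o)) for o,d in R)
E
python3 - <<'E'
import pickle;from h import *
np.set_printoptions(precision=4,suppress=True)
S=pickle.load(open('s0.pkl','rb'));s,t=S['scene'],S['top']
cs=np.array([[500,158],[665,70],[612,30],[450,115]]);ct=np.array([[620,337],[577,567],[678,590],[716,357]])
cs=(cs-[400,0])/4+[220,62]-.4; ct=(ct-[400,300])/4+[400,215]-.4
P=[]
for a,b in zip(cs,ct):
    x,e=tri(s,a,t,b);P.append(x);print('bat',x,e)
z=np.mean(P,0)[2];print('z',z)
for n,c,q in(('scene',cs,s),('top',ct,t)):
    Q=np.array([onz(q,p,z) for p in c]);print(n,Q[:,:2].tolist(),[np.linalg.norm(Q[i]-Q[i-1]) for i in range(4)])
    e=(Q[1]-Q[0]+Q[2]-Q[3]);print('long edge ang',np.degrees(np.arctan2(e[1],e[0])), 'centre',Q.mean(0))
lab=(np.array([591,159])-[400,0])/4+[220,62]-.4
print('label on z-49:',onz(s,lab,z-49e-3))
# scanner
im=t['image'];hsv=cv2.cvtColor(im,cv2.COLOR_RGB2HSV)
m=cv2.inRange(hsv,(22,90,150),(35,255,255));m[:,:225]=0;m[:,305:]=0;m[:225]=0;m[285:]=0
c=max(cv2.findContours(m,0,1)[0],key=cv2.contourArea);r=cv2.minAreaRect(c);b=cv2.boxPoints(r);print(r)
Q=np.array([onz(t,p,.131) for p in b]);print(Q)
print('mean',Q.mean(0))
for p in [(118,55),(275,130),(232,187),(77,105)]: print('scene top corner',onz(s,np.array(p)/5+[380,165]-.4,.131))
tc=np.array([[103,383],[268,381],[270,522],[101,524]]);print('base',[onz(t,(p-[0,300])/5+[225,225]-.4,.01)[:2] for p in tc])
E
```

```text
bat [ 0.5366 -0.2703  0.2125] 0.002312720311671793
bat [ 0.3928 -0.2328  0.2135] 0.0014452336213164262
bat [ 0.3772 -0.2939  0.2151] 0.0014907490234658386
bat [ 0.5217 -0.3293  0.2148] 0.0026225363282667375
z 0.2139803639680756
scene [[0.5373974296490462, -0.26642522606653696], [0.3928805570476369, -0.23090846748340965], [0.37567478033378066, -0.29340944760108656], [0.5205625152921348, -0.3271197952445445]] [np.float64(0.06298607043710922), np.float64(0.14881722550412005), np.float64(0.06482600765122994), np.float64(0.1487576662885146)]
long edge ang 166.54732939935977 centre [ 0.4566 -0.2795  0.214 ]
top [[0.5376512113720632, -0.2719637726178587], [0.3934804318002201, -0.23398158731430874], [0.37790109915274755, -0.2956839403085171], [0.5232493705172245, -0.33203222395497717]] [np.float64(0.0617708010798619), np.float64(0.14909010725995933), np.float64(0.06363879297065976), np.float64(0.14982428946163956)]
long edge ang 165.60100049606336 centre [ 0.4581 -0.2834  0.214 ]
label on z-49: [ 0.4579 -0.2544  0.165 ]
((258.5, 252.0), (14.0, 33.0), 90.0)
[[0.5047 0.291  0.131 ]
 [0.5025 0.1999 0.131 ]
 [0.4642 0.2    0.131 ]
 [0.4663 0.2905 0.131 ]]
mean [0.4844 0.2453 0.131 ]
scene top corner [0.4667 0.2047 0.131 ]
scene top corner [0.4678 0.2953 0.131 ]
scene top corner [0.5141 0.2931 0.131 ]
scene top corner [0.5095 0.2029 0.131 ]
base [array([0.5275, 0.3077]), array([0.5263, 0.2068]), array([0.441 , 0.2058]), array([0.4422, 0.3079])]
```

Call:
carry_out(
  motion="-0.08 -0.05 0 0.03; -0.22 -0.12 0 0.075; -0.38 -0.21 0 0.12; -0.54 -0.3 0 0.165; -0.7 -0.39 0 0.21; -0.84 -0.47 0 0.255; -0.95 -0.53 0 0.3; -1 -0.56 0 0.34",
  grip=1,
)

```text
time: 0.9
tool_pos: [0.2786, 0.4018, 0.2189]
ee_rot: [-3.141, 0.001, 1.774]
wrist_force: [-0.6, -0.5, 0.2]
width: 0.0937
finger_force: 0.0
```

```bash
cat >> h.py <<'E'
from scipy.spatial.transform import Rotation as Ro
def go(tx,ty,tz,yaw,o=None):
    from bench import robot
    o=robot.get_obs();p=o['tool_pos'];R=Ro.from_euler('xyz',o['ee_rot']).as_matrix()
    y=np.arctan2(R[1,0],R[0,0]);d=R.T@(np.array([tx,ty,tz])-p)
    print('t',o['time'],'pos',p,'yaw',np.degrees(y),'w',o['width'],'ff',o['finger_force'],'F',o['wrist_force'])
    print('shares',d/.15,'turn',-((yaw-np.degrees(y)+180)%360-180)/180)
E
python3 -c "
from h import *;go(.486,.249,.21,88.8)"
```

```text
t 0.9 pos [0.27859011 0.40178833 0.21893884] yaw 101.66417736377342 w 0.09372416137205598 ff 0.0 F [-0.56891278 -0.4646623   0.19225766]
shares [-1.27704939  1.14827748  0.06023046] turn 0.07146765202096346
```

Call:
carry_out(
  motion="-0.08 0.07 0 0.02; -0.22 0.2 0 0.04; -0.38 0.34 0 0.06; -0.54 0.48 0 0.07; -0.7 0.63 0 0.071; -0.84 0.76 0 0.071; -0.95 0.86 0 0.071; -1 0.9 0 0.071",
)

```text
time: 1.7
tool_pos: [0.4422, 0.2834, 0.2187]
ee_rot: [-3.14, 0.001, 1.556]
wrist_force: [-1.3, -0.0, 0.2]
width: 0.094
finger_force: 0.0
```

```bash
python3 -c "
from h import *;go(.486,.249,.21,88.8)"
```

```text
t 1.7 pos [0.44220377 0.28336394 0.21865411] yaw 89.16977518819563 w 0.09395804123201892 ff 0.0 F [-1.28680868 -0.01317582  0.21088017]
shares [-0.22478552  0.29532714  0.05757454] turn 0.0020543066010868453
```

Call:
carry_out(
  motion="-0.1 0.12 0 0.002; -0.2 0.25 0.05 0.002; -0.22 0.29 0.06 0.002; -0.22 0.29 0.06 0.002; -0.22 0.29 0.06 0.002; -0.22 0.29 0.06 0.002; -0.22 0.29 0.06 0.002; -0.22 0.29 0.06 0.002",
)

```text
time: 2.5
tool_pos: [0.4839, 0.2517, 0.2109]
ee_rot: [3.141, -0.0, 1.553]
wrist_force: [-0.5, -0.3, -0.1]
width: 0.094
finger_force: 0.0
```

```bash
python3 - <<'E'
from h import *;from bench import snapshot;import pickle
go(.486,.249,.108,88.8)
S={n:snapshot(n) for n in('scene','top')};pickle.dump(S,open('s1.pkl','wb'))
c=lambda n,x,y,w,h:cv2.resize(S[n]['image'][y:y+h,x:x+w,::-1],(400,300),interpolation=cv2.INTER_CUBIC)
cv2.imwrite('pics/c1.png',np.hstack([c('scene',360,135,100,75),c('top',215,215,100,75)]))
s=S['scene']
cv2.imwrite('pics/lab.png',cv2.resize(s['image'][85:120,250:290,::-1],(640,560),interpolation=cv2.INTER_CUBIC))
E
```

```text
t 2.5 pos [0.48385286 0.25174791 0.21087393] yaw 88.99531449955425 w 0.09397714881106999 ff 0.0 F [-0.52061903 -0.33683286 -0.11010142]
shares [-0.01838054  0.01427451  0.6858254 ] turn 0.0010850805530792072
```

View pics/c1.png

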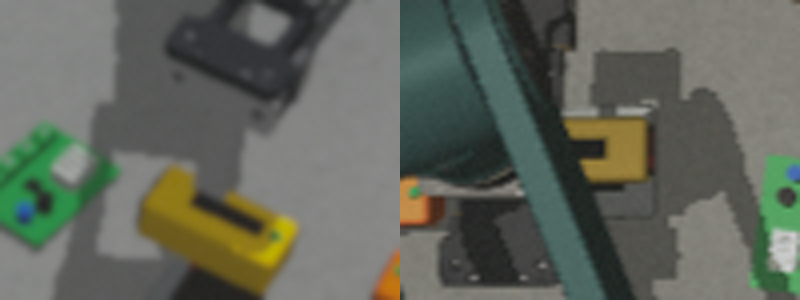

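View pics/lab.png

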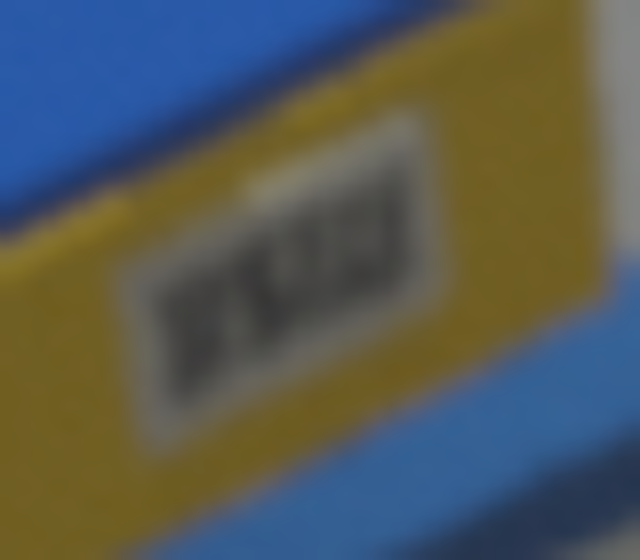

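c1 shows the head under the gripper. The fingers straddle it, and the nose is at the right (~(378,252) in top). lab.png shows the label corners at crop (122,265), (430,110), (448,290) and (155,450), and the battery's bottom corner at (605,295). I'll put these on the face plane.

```bash
python3 - <<'E'
import pickle;from h import *
np.set_printoptions(precision=4,suppress=True)
s=pickle.load(open('s1.pkl','rb'))['scene']
n=np.array([-.24,-.971,0]);
for dy in (-.002,0,.002):
  F=np.array([.4653,-.250+dy,0]);W=[]
  for p in [(122,265),(430,110),(448,290),(155,450),(605,295)]:
    o,d=ray(s,(250+p[0]/16-.5,85+p[1]/16-.5));W.append(o+d*((F-o)@n)/(d@n))
  W=np.array(W);print(W[:4].mean(0),'heights',W[:,2],'w',np.linalg.norm(W[0]-W[1]))
E
```

```text
[ 0.4607 -0.2509  0.1663] heights [0.189  0.1865 0.1446 0.1452 0.1232] w 0.07053467340759355
[ 0.4624 -0.2493  0.1682] heights [0.1908 0.1884 0.1465 0.1471 0.1252] w 0.07037740874876125
[ 0.4641 -0.2477  0.17  ] heights [0.1926 0.1902 0.1484 0.149  0.1271] w 0.07022014408992895
```

Call:
carry_out(
  motion="-0.01 0.015 0.05 0; -0.01 0.015 0.15 0; -0.01 0.015 0.28 0; -0.01 0.015 0.42 0; -0.01 0.015 0.56 0; -0.01 0.015 0.65 0; -0.01 0.015 0.68 0; -0.01 0.015 0.68 0",
)

```text
time: 3.4
tool_pos: [0.486, 0.2494, 0.1074]
ee_rot: [-3.14, 0.001, 1.552]
wrist_force: [0.1, 0.7, 0.3]
width: 0.0939
finger_force: 0.0
```

Call:
carry_out(
  motion="0 0 0 0; 0 0 0 0; 0 0 0 0; 0 0 0 0; 0 0 0 0; 0 0 0 0; 0 0 0 0; 0 0 0 0",
  grip=-1,
)

```text
time: 4.2
tool_pos: [0.4864, 0.2497, 0.1086]
ee_rot: [3.142, -0.0, 1.552]
wrist_force: [0.2, -0.5, 0.5]
width: 0.0439
finger_force: 30.0
```

Gripped (44 mm, 30 N). Next I lift straight up 75 mm.

Call:
carry_out(
  motion="0 0 -0.03 0; 0 0 -0.09 0; 0 0 -0.17 0; 0 0 -0.26 0; 0 0 -0.35 0; 0 0 -0.43 0; 0 0 -0.48 0; 0 0 -0.5 0",
)

```text
time: 5.0
tool_pos: [0.487, 0.2499, 0.185]
ee_rot: [3.14, -0.001, 1.552]
wrist_force: [-0.1, -0.6, -2.5]
width: 0.0443
finger_force: 30.0
```

```bash
python3 - <<'E'
from h import *;from bench import snapshot;import pickle
go(.5,-.09,.18,76)
S={n:snapshot(n) for n in('scene','top')};pickle.dump(S,open('s2.pkl','wb'))
c=lambda n,x,y,w,h:cv2.resize(S[n]['image'][y:y+h,x:x+w,::-1],(400,300),interpolation=cv2.INTER_CUBIC)
cv2.imwrite('pics/c2.png',np.hstack([c('scene',360,135,100,75),c('top',215,215,100,75)]))
E
```

```text
t 5.0 pos [0.48696561 0.2498751  0.18504626] yaw 88.94132103675504 w 0.04425758372643151 ff 29.968876540660858 F [-0.0641845  -0.56725767 -2.4836916 ]
shares [-2.26387123  0.12867915  0.03186058] turn 0.07189622798197237
```

View pics/c2.png

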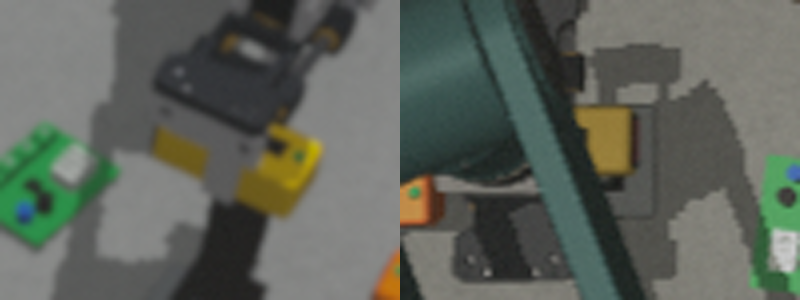

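The scanner is held level and clear of the cradle (head at (245,165) in the scene half). I'll carry it across now.

Call:
carry_out(
  motion="-0.04 0 0 0; -0.13 0.01 0 0; -0.27 0.02 0 0; -0.43 0.03 0 0; -0.6 0.03 0 0; -0.75 0.04 0 0; -0.86 0.04 0 0; -0.9 0.05 0 0",
)

```text
time: 5.9
tool_pos: [0.491, 0.1122, 0.183]
ee_rot: [-3.141, 0.001, 1.55]
wrist_force: [-0.3, -0.0, -2.4]
width: 0.0439
finger_force: 30.0
```

Call:
carry_out(
  motion="-0.04 0 0 0; -0.13 0.01 0 0.005; -0.27 0.02 0 0.015; -0.43 0.03 0 0.03; -0.6 0.03 0 0.045; -0.75 0.04 0 0.06; -0.86 0.04 0 0.068; -0.9 0.05 0 0.072",
)

```text
time: 6.7
tool_pos: [0.4964, -0.0221, 0.1834]
ee_rot: [-3.142, 0.0, 1.324]
wrist_force: [0.7, 0.7, -2.8]
width: 0.0441
finger_force: 30.0
```

```bash
python3 -c "
from h import *;go(.4998,-.103,.1625,76)"
```

```text
t 6.7 pos [ 0.49639957 -0.02209489  0.18337743] yaw 75.8352817908931 w 0.044134117956740035 ff 29.968934655189514 F [ 0.71948682  0.71144723 -2.82715673]
shares [-0.51735296  0.15398174  0.13942214] turn -0.0009151011617049675
```

Call:
carry_out(
  motion="-0.03 0.01 0.01 0; -0.1 0.03 0.03 0; -0.2 0.06 0.06 0; -0.31 0.1 0.09 0; -0.41 0.13 0.12 0; -0.48 0.15 0.135 0; -0.51 0.155 0.14 0; -0.51 0.155 0.14 0",
)

```text
time: 7.5
tool_pos: [0.5004, -0.1008, 0.1623]
ee_rot: [-3.141, -0.0, 1.325]
wrist_force: [-0.1, -0.1, -1.7]
width: 0.0437
finger_force: 30.0
```

Call:
carry_out(
  motion="0 0 0 0; 0 0 0 0; 0 0 0 0; 0 0 0 0; 0 0 0 0; 0 0 0 0; 0 0 0 0; 0 0 0 0",
)

```text
time: 8.3
tool_pos: [0.5005, -0.1004, 0.1625]
ee_rot: [-3.142, -0.0, 1.326]
wrist_force: [0.7, 0.4, -2.2]
width: 0.0435
finger_force: 30.0
```

```bash
python3 - <<'E'
from h import *;from bench import snapshot;import pickle
go(.4998,-.103,.1625,76)
S={n:snapshot(n) for n in('scene','top')};pickle.dump(S,open('s3.pkl','wb'))
c=lambda n,x,y,w,h:cv2.resize(S[n]['image'][y:y+h,x:x+w,::-1],(400,500),interpolation=cv2.INTER_CUBIC)
cv2.imwrite('pics/c3.png',np.hstack([c('scene',235,60,100,125),c('top',380,195,100,125)]))
E
```

```text
t 8.3 pos [ 0.50048136 -0.10039317  0.16245494] yaw 75.98278103425028 w 0.04352153447538502 ff 29.968895316123962 F [ 0.73565144  0.40428119 -2.18021129]
shares [-0.0179616  -0.00019773 -0.00030201] turn -9.566092083177738e-05
```

View pics/c3.png

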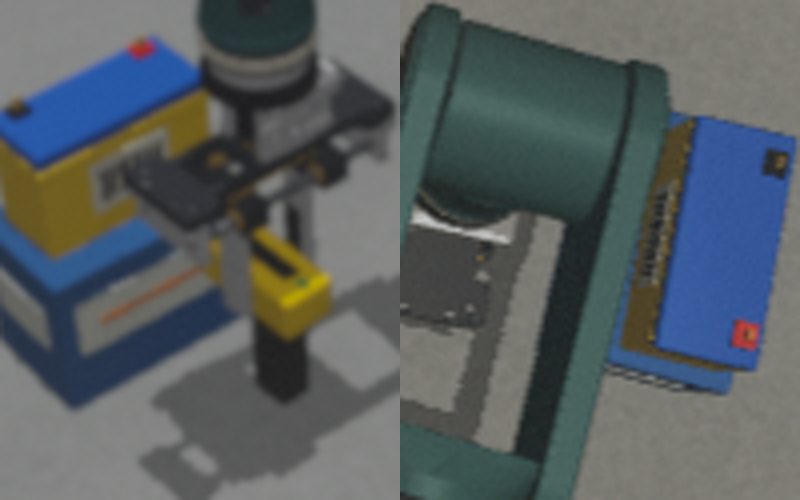

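```bash
python3 - <<'E'
import pickle;from h import *
np.set_printoptions(precision=4,suppress=True)
s=pickle.load(open('s3.pkl','rb'))['scene']
for p in [(330,278),(265,308)]: print(onz(s,np.array(p)/4+[235,60]-.4,.185))
P=np.array(s['pose'])
for w in [(.490,-.0505,.185),(.5327,-.061,.185)]:
    c=P[:3,:3].T@(np.array(w)-P[:3,3]);print((np.array([s['cx']-s['fx']*c[0]/c[2],s['cy']+s['fy']*c[1]/c[2]])-[235,60]+.4)*4)
E
```

```text
[ 0.4932 -0.052   0.185 ]
[ 0.5418 -0.0716  0.185 ]
[334.5249 276.1537]
[285.83  306.301]
```

The scanner is level and its rear corners are within about 3 mm of prediction. I'll trim 2–3 mm forward, let it settle and hand in.

Call:
carry_out(
  motion="-0.01 0 0 0; -0.015 0 0 0; -0.015 0 0 0; -0.015 0 0 0; -0.015 0 0 0; -0.015 0 0 0; -0.015 0 0 0; -0.015 0 0 0",
)

```text
time: 9.2
tool_pos: [0.4999, -0.1026, 0.1625]
ee_rot: [3.142, -0.0, 1.326]
wrist_force: [0.2, -0.7, -2.8]
width: 0.0439
finger_force: 30.0
```

```bash
python3 -c "
from h import *;go(.4998,-.103,.1625,76)
from bench import robot;print(robot.close_job())"
```

```text
t 9.2 pos [ 0.49994831 -0.10256654  0.16245368] yaw 75.98417432101438 w 0.04385663127610471 ff 29.96885061264038 F [ 0.16448521 -0.66817559 -2.81443357]
shares [-0.00304311 -0.00025946 -0.00030914] turn -8.792043880892683e-05
the job is handed in; nothing more can be done
None
```

The job is handed in after 9.2 s of robot time. The arm is holding the yellow scanner level and steady, with its nose about 10 cm from the battery's barcode label and aimed at its middle; position and aim come from camera estimates good to a few millimetres, and no verdict was returned.

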